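# Fill the gift tray and shut its cover

## Robot

A 7-joint arm with a two-finger parallel gripper is mounted at the origin on the work surface. World frame = base frame: x ahead of the robot, y to its left, z up, the work surface at z = 0. Lengths are in m, angles in rad, forces in N, time in s.
With the tool pointing down it reaches from about 0.425 to 0.925 m from the base axis. Payload 6.8 kg.
Tool frame: the origin (TCP) lies between the finger pads; the fingertips stand 14 mm ahead of it and the grasp point (between the pads) lies 5 mm behind it; z points along the fingers, y is the line along which they close (so a half turn about z gives the same grasp; the last joint's range is limited). The gripper opens to 85 mm and grips with 20 to 120 N. Pads are 22 mm wide; open, the fingers measure 114 mm over their backs; the gripper's body (76 mm by 85 mm) begins 54 mm behind the grasp point. The pads swing forward as they close: fully open they stand 13 mm farther back than shut.
Start: joints at [-1.349, 0.477, 0.022, 1.555, -0.011, 1.109, -0.083], TCP at [0.219, 0.639, 0.245] pointing down, gripper open.
Joint ranges: [-2.96, 2.96], [-0.34, 2.1], [-1.41, 1.46], [0.24, 2.44], [-1.37, 4.51], [0.17, 1.92], [-2.96, 2.96]. Speed limits (rad/s): [2.39, 2.39, 3.14, 3.14, 3.14, 3.14, 3.14].

## Interface

Orientations are given as a rotation vector (axis times angle).
In Python, from bench import r, eyes, ticket gives the robot as it stands. The module is installed in compiled form; this text tells all that it offers.
- The arm moves only by the tool arm_command, never from a script. Its argument "plan" is text: rows parted by semicolons, each of 4 numbers parted by spaces: the shift along the tool's x, y, z in m, then the turn about the tool's z in degrees. In form: tx ty tz yaw; .... A call has 1 to 20 rows; each row shifts and turns the commanded pose from where the row before left it, along the tool's axes as they then stand; what a row does not reach is not made up. A row lasts 1/8 s, in which the tool goes at most 62.5 mm and 10.7 degrees, less where a joint would pass 70% of its speed; a pose out of reach is approached as far as the arm can. A call is refused whole if a number of a shift passes 0.0625 or a number of a turn 10.7, either way. A call with a gripper value outside its range is refused whole. "hand" is the closure, from -1 (fully open) to 1 (shut), set as the call begins (left out, the last holds). The fingers move at their own pace and stop on an object; "grip_force" is the grip in N (left out, the last holds). Time passes only in rows, so rows that do not move let the fingers close. It gives the time, the measured TCP pose, the force, the opening and the grip force at its end, in the units of the state.
- r.get_obs(): the state, without advancing time (a new reading comes with each control period).
- eyes.grab_frame(name): name is "scene" or "top" or "wrist"; returns (picture, depth): 420x560x3 uint8, red, green, blue; 420x560 float32, m along the optical axis (not along the pixel's ray), 0 where there is no reading.
- eyes.calibration(name): a dict with "fov_y" (degrees; the focal length in pixels is half the picture's height over the tangent of half this angle, whatever the lens; pixels are square), "cx", "cy" (the principal point, pixels), "origin" and "attitude" of the camera in the world; the wrist camera has in their place "tool_from_camera" (4x4, takes a point from camera to tool coordinates, whose origin is the TCP and whose axes are the flange's). Camera axes: x right, y up, looking along -z (the intrinsics and any distortion apply to the point x, -y, -z); pixel columns grow to the right and rows downward; lengths in m; the calibration is good to about 2 mm. A picture is of the moment at which its call begins: read the wrist's pose just before it. calibration takes no time and is no camera call.
- ticket.hand_in(): hands the job in; it is judged then, once.
The state is a dict: "clock": time; "joints": joint angles; "qvel": joint speeds; "tau": joint torques, N m; "tcp_pos": TCP position; "orientation": TCP orientation; "contact_force": force on the tool from outside, world axes, zero at the start; "moment": the same for the moment, N m; "grip_width": finger opening in m; "gripper_force": force on a finger pad.
Only numpy, scipy, OpenCV 4.12 (cv2) and the standard library are available. Lean on these libraries where they do the work, as an engineer would, in place of code of your own. Each camera call takes 0.05 s, during which the arm holds its last target. There are 200 camera calls.

## Task

Fill the wooden gift tray: slide the three low round metal tins, one after the other and without lifting them off the tray, along their lanes until each has dropped into a pocket and lies flat on its bottom. Then push the sliding cover along its track until it is fully closed against the end frame. Leave the waisted empty spool standing where it is in its lane, and do not disturb the other things on the table.

Things in the scene. Friction and masses are not known exactly. Their poses are not given: they have to be found in the camera images.
- tray: fixed plywood tray. Origin on the table plane below the middle of the pocket edge. x runs along the lanes away from the robot to the pockets, y across them to the parked cover, z up. Flat deck 24 mm above the table, x -150 to 0 mm. Four straight lanes 54 mm wide, centred at y -90, -30, 30, 90 mm. Kerbs between them 6 mm wide, tops 30 mm above the table, end at x -14 mm (outer kerbs 19 mm wide)
- pocket0 (a point): middle of the pocket at the end of the lane at tray y = -90 mm; the point is at tray x 50 mm, level with the deck, 24 mm up. The lip slopes down at 40 degrees from x 0 to 24 mm; flat floor x 24 to 76 mm, 54 mm wide, 4 mm above the table. A tin pushed over the edge drops down the slope by itself, wholly below the deck. Guide rail behind: x 79 to 91 mm, top 39 mm above the table
- pocket1 (a point): middle of the pocket at the end of the lane at tray y = -30 mm; the point is at tray x 50 mm, level with the deck, 24 mm up. The lip slopes down at 40 degrees from x 0 to 24 mm; flat floor x 24 to 76 mm, 54 mm wide, 4 mm above the table. A tin pushed over the edge drops down the slope by itself, wholly below the deck. Guide rail behind: x 79 to 91 mm, top 39 mm above the table
- pocket2 (a point): middle of the pocket at the end of the lane at tray y = 30 mm; the point is at tray x 50 mm, level with the deck, 24 mm up. The lip slopes down at 40 degrees from x 0 to 24 mm; flat floor x 24 to 76 mm, 54 mm wide, 4 mm above the table. A tin pushed over the edge drops down the slope by itself, wholly below the deck. Guide rail behind: x 79 to 91 mm, top 39 mm above the table
- pocket3 (a point): middle of the pocket at the end of the lane at tray y = 90 mm; the point is at tray x 50 mm, level with the deck, 24 mm up. The lip slopes down at 40 degrees from x 0 to 24 mm; flat floor x 24 to 76 mm, 54 mm wide, 4 mm above the table. A tin pushed over the edge drops down the slope by itself, wholly below the deck. Guide rail behind: x 79 to 91 mm, top 39 mm above the table
- end_frame (a point): middle of the top of the end frame, a bar across the -y end of the row of pockets, tray y -124 to -136 mm, top 38 mm above the table; the cover closes against it
- tin0_center (a point): closed round metal gift tin, polished so that it slides easily on the waxed tray, upright cylinder 48 mm in diameter and 18 mm high, about 50 g (varies). The point is its centre, 9 mm above its underside; z is its axis. It stands on the tray's deck in one of the four lanes, its centre 50 to 110 mm before the pocket edge; which lanes hold tins changes
- tin1_center (a point): closed round metal gift tin, polished so that it slides easily on the waxed tray, upright cylinder 48 mm in diameter and 18 mm high, about 50 g (varies). The point is its centre, 9 mm above its underside; z is its axis. It stands on the tray's deck in one of the four lanes, its centre 50 to 110 mm before the pocket edge; which lanes hold tins changes
- tin2_center (a point): closed round metal gift tin, polished so that it slides easily on the waxed tray, upright cylinder 48 mm in diameter and 18 mm high, about 50 g (varies). The point is its centre, 9 mm above its underside; z is its axis. It stands on the tray's deck in one of the four lanes, its centre 50 to 110 mm before the pocket edge; which lanes hold tins changes
- spool_center (a point): an empty metal spool with a narrow waist and two flanges, 40 mm in diameter and 42 mm high, standing in the one lane without a tin, to be left alone. The point is its centre, 21 mm above its underside
- cover (a joint): travel of the sliding wooden cover in m, along tray y: 0 is closed against the end frame; starts at 0.248 to 0.295 (all pockets free, cover parked beyond the pockets at +y). It stays where it is left; about 2 N moves it, and more when it moves fast (6 N per m/s)
- cover_rib (a point): middle of the upright rib on the cover: 56 mm along tray x, 12 mm thick along tray y, top 62 mm above the table. It stands on the cover's upper face, 32 mm above the table. Cover: 6 mm thick, tray x -10 to 82 mm, 248 mm long, underside 2 mm above the deck; the rib is 75 mm behind its leading (-y) end, so closed it is at tray y -49 mm
Things that resemble listed ones, but are neither listed nor needed, are in the scene too. Leave any green or yellow look-alike of the part that bears spool_center alone. What is shaped like the part that bears tin0_center but black is not meant.

How it is judged:
By the outcome, as a careful person would: the job done as asked, in the order asked, and still so for the second after the job is handed in, with the robot touching nothing.
It also fails if it takes over 64 s, if anything falls off the work surface, if the arm or the gripper's body presses on something with over 40 N, if the wrist force passes 120 N, or if a joint passes its speed limit or range.

## Working session

There is one attempt and no reset: what is moved stays moved. The work goes in short steps, Python scripts to look and compute and a tool call to move; the robot and the scene stay as the last step left them, time stands still between calls to the robot, and variables do not carry over. Pictures are saved under pics/ and viewed, at most 10 in all, crops included, and the job is handed in when it is done.

Besides the shell and the picture viewer there is one more tool, called after "Emit:" as a command line: name --argument value ..., lists and objects as JSON in quotes. arm_command: Moves the arm, as the interface text tells. Its arguments: {"type":"object","properties":{"plan":{"type":"string"},"hand":{"type":"number"},"grip_force":{"type":"number"}},"required":["plan"]}

```bash
mkdir -p pics; cat > h.py <<'E'
import numpy as np, cv2
from scipy.spatial.transform import Rotation as R
from bench import r, eyes, ticket
def cam(name, obs=None):
    c=eyes.calibration(name)
    return c
E
python3 - <<'E'
from h import *
for n in ("scene","top","wrist"):
    print(n,eyes.calibration(n))
o=r.get_obs();print(o)
a,d1=eyes.grab_frame("scene");b,d2=eyes.grab_frame("top")
np.savez("f0.npz",a=a,d1=d1,b=b,d2=d2)
cv2.imwrite("pics/s0.png",a[:,:,::-1]);cv2.imwrite("pics/t0.png",b[:,:,::-1])
E
```

```text
scene {'fov_y': 51.32488406276387, 'cx': 277.95315411468937, 'cy': 209.6688838203582, 'origin': array([ 0.95761876, -0.06142162,  0.59995599]), 'attitude': array([0.51281161, 0.58027945, 1.59655851])}
top {'fov_y': 51.16405160462045, 'cx': 279.7203451626163, 'cy': 197.4635971747864, 'origin': array([ 0.44290065, -0.08158061,  0.82812856]), 'attitude': array([ 0.029593  , -0.10062477, -1.57602568])}
wrist {'fov_y': 69.4025401152286, 'cx': 279.55549205872416, 'cy': 214.04664157063837, 'tool_from_camera': array([[ 2.03112282e-04,  9.52747158e-01,  3.03764403e-01,
         7.73006030e-02],
       [ 9.99999939e-01, -1.07396160e-04, -3.31806106e-04,
        -3.47137975e-04],
       [-2.83504194e-04,  3.03764452e-01, -9.52747121e-01,
        -1.29002075e-01],
       [ 0.00000000e+00,  0.00000000e+00,  0.00000000e+00,
         1.00000000e+00]])}
{'clock': 0.0, 'joints': array([-1.34909781,  0.47779503,  0.02236123,  1.55646303, -0.01146516,
        1.10929804, -0.08312602]), 'qvel': array([ 0.00075458,  0.00042964,  0.00123938, -0.00120628, -0.00067462,
        0.001182  ,  0.00057991]), 'tau': array([ 1.38194195e-03, -5.96474218e+01,  1.60888832e+00, -2.81189150e+01,
        1.25205857e-02,  9.26179782e-03, -1.52937213e-05]), 'tcp_pos': array([0.21845001, 0.63807042, 0.24432464]), 'orientation': array([-5.15693570e-01, -3.09885015e+00,  2.87580876e-03]), 'contact_force': array([-0.03744974,  0.7838891 ,  0.31072028]), 'moment': array([-0.01196008,  0.04314041,  0.03689866]), 'gripper_force': 0.0, 'grip_width': 0.08563223455443002}
```

View pics/s0.png

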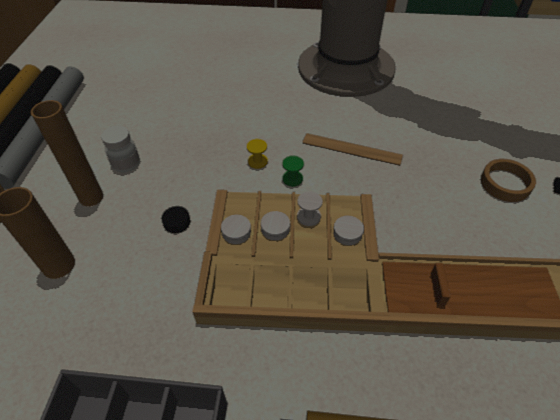

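View pics/t0.png

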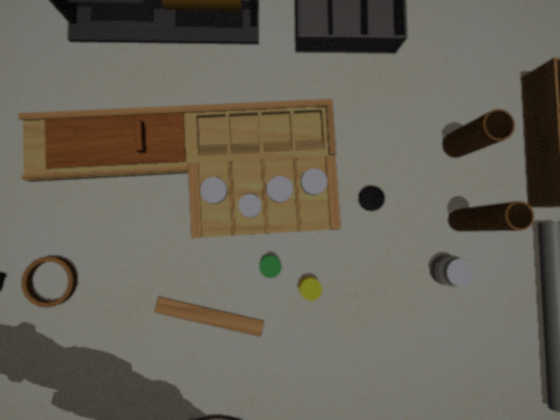

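Scene and top both show tins in lanes 0, 1 and 3 (top image: (314,181), (279,188), (213,190)). The white spool stands in lane 2 at (249,205), and the cover is parked at +y with its rib at (141,135). Next I'll measure with depth from both views.

```bash
cat > h.py <<'E'
import numpy as np, cv2
from scipy.spatial.transform import Rotation as R
from scipy.optimize import minimize
from bench import r, eyes, ticket
def pose(name,obs=None):
    c=eyes.calibration(name)
    if name!="wrist": return c,R.from_rotvec(c["attitude"]).as_matrix(),np.array(c["origin"])
    T=c["tool_from_camera"];M=R.from_rotvec(obs["orientation"]).as_matrix()
    return c,M@T[:3,:3],M@T[:3,3]+obs["tcp_pos"]
def cloud(name,d,obs=None):
    c,A,o=pose(name,obs);f=210/np.tan(np.radians(c["fov_y"]/2))
    v,u=np.mgrid[0:420,0:560]
    P=np.stack([(u-c["cx"])/f*d,-(v-c["cy"])/f*d,-d],-1)@A.T+o
    P[d==0]=np.nan
    return P
E
python3 - <<'E'
from h import *
z=np.load("f0.npz")
pt=cloud("top",z["d2"]);ps=cloud("scene",z["d1"])
np.set_printoptions(precision=4,suppress=True)
for n,P,L in(("top",pt,dict(cornL=(193,233),cornR=(336,226),t3=(213,190),spool=(249,205),t1=(279,188),t0=(314,181),rib=(140,135),deck=(299,215),table=(400,300),green=(270,266),pf=(244,135))),
 ("scene",ps,dict(cornR=(223,195),cornL=(366,198),t0=(236,228),t1=(274,224),spool=(310,202),t3=(348,228),rib=(438,268),deck=(260,250),table=(450,220),green=(293,163),pf=(310,285)))):
  for k,(u,v) in L.items(): print(n,k,P[v,u],np.nanmedian(P[v-2:v+3,u-2:u+3].reshape(-1,3),0))
def blobs(img,P):
  h=cv2.cvtColor(img,cv2.COLOR_RGB2HSV)
  m=((h[...,1]<45)&(P[...,2]>.03)&(P[...,2]<.08)&(P[...,0]>.45)&(P[...,0]<.75)&(abs(P[...,1])<.25)).astype(np.uint8)
  n,l,s,c=cv2.connectedComponentsWithStats(m)
  for i in range(1,n):
    if s[i,4]>60: print(s[i],c[i],np.nanmedian(P[l==i],0))
blobs(z["b"],pt);blobs(z["a"],ps)
E
```

```text
top cornL [0.4456 0.0386 0.0313] [0.4456 0.0386 0.0311]
top cornR [ 0.4563 -0.2209  0.0278] [ 0.4563 -0.2204  0.0305]
top t3 [0.522  0.002  0.0424] [0.522  0.0018 0.0427]
top spool [ 0.4933 -0.0627  0.0642] [ 0.4932 -0.0628  0.0666]
top t1 [ 0.5252 -0.1162  0.0426] [ 0.5252 -0.1162  0.0425]
top t0 [ 0.5376 -0.1797  0.0432] [ 0.5376 -0.1798  0.0432]
top rib [0.6172 0.1272 0.0624] [0.6172 0.1273 0.0619]
top deck [ 0.4768 -0.1528  0.0311] [ 0.4768 -0.1529  0.0278]
top table [ 0.3164 -0.3453 -0.0028] [ 0.3168 -0.344   0.0006]
top green [ 0.386  -0.0991  0.0413] [ 0.3861 -0.0991  0.0422]
top pf [ 0.6303 -0.0522  0.0064] [ 0.6303 -0.0521  0.0051]
scene cornR [ 0.4645 -0.2128  0.0283] [ 0.465  -0.2128  0.0288]
scene cornL [0.4496 0.0349 0.0303] [0.4487 0.035  0.0288]
scene t0 [ 0.543  -0.1759  0.0407] [ 0.5436 -0.1759  0.0406]
scene t1 [ 0.5302 -0.1159  0.0422] [ 0.5297 -0.1159  0.041 ]
scene spool [ 0.4981 -0.0608  0.0655] [ 0.4978 -0.0608  0.0655]
scene t3 [0.5255 0.0029 0.0404] [0.5256 0.0028 0.0413]
scene rib [0.6015 0.1289 0.0613] [0.6015 0.1287 0.0611]
scene deck [ 0.5703 -0.1342  0.0241] [ 0.5698 -0.1342  0.0228]
scene table [ 0.4586  0.1844 -0.0013] [ 0.4586  0.1844 -0.0009]
scene green [ 0.3853 -0.0967  0.0396] [ 0.3858 -0.0967  0.0408]
scene pf [ 0.6141 -0.0513  0.0041] [ 0.6141 -0.0513  0.0046]
[301 169  26  26 537] [313.5438 181.3799] [ 0.5375 -0.1794  0.0426]
[200 177  27  27 558] [213.2867 189.7885] [0.5221 0.0018 0.0428]
[266 176  27  26 541] [279.1738 188.6673] [ 0.5234 -0.1163  0.0427]
[238 194  23  23 413] [249.2349 204.9879] [ 0.4932 -0.0628  0.0669]
[298 191  24  28 460] [309.2022 202.8348] [ 0.4979 -0.0621  0.0646]
[261 211  29  27 616] [274.7711 224.1997] [ 0.5296 -0.1149  0.0408]
[221 215  29  27 629] [235.3084 227.7949] [ 0.5425 -0.1771  0.0406]
[334 216  30  27 638] [347.9169 228.906 ] [0.5277 0.0028 0.0408]
```

```bash
cat > fit.py <<'E'
from h import *
def model(x,y):
    h=np.full(x.shape,0.0)
    inn=(abs(y)<136)
    deck=(x>-150)&(x<0)&inn
    h[deck]=24
    ya=abs(y); k=(x>-150)&(x<-14)&(((ya<3)|(abs(ya-60)<3))|((ya>117)&(ya<136)))
    h[k]=30
    p=(x>=0)&(x<79)&(y<117)&(y>-117)
    h[p]=np.clip(24-x[p]*np.tan(np.radians(40)),4,24)
    h[(x>=79)&(x<91)&(y>-136)&(y<136)]=39
    h[(y<-124)&(y>-136)&(x>0)&(x<91)]=38
    return h
def fit(P,x0):
    Q=P[(P[...,0]>.38)&(P[...,0]<.72)&(P[...,1]>-.28)&(P[...,1]<.06)&(P[...,2]<.05)]
    def loc(p):
        c,s=np.cos(p[2]),np.sin(p[2]);d=Q[:,:2]-p[:2]
        return 1000*(d@[c,s]),1000*(d@[-s,c])
    def cost(p):
        x,y=loc(p);w=(x>-175)&(x<110)&(y>-160)&(y<110)
        e=Q[w,2]*1000-model(x[w],y[w]);return np.mean(np.minimum(abs(e),8))
    sim=np.array(x0)+np.array([[0,0,0],[.008,0,0],[0,.008,0],[0,0,.04]])
    s=minimize(cost,x0,method="Nelder-Mead",options=dict(initial_simplex=sim,xatol=1e-5,fatol=1e-4));return s.x,s.fun
def tray(p,q):
    c,s=np.cos(p[2]),np.sin(p[2]);d=np.array(q)[:2]-p[:2];return 1000*np.array([d@[c,s],d@[-s,c]])
E
python3 - <<'E'
from fit import *
np.set_printoptions(precision=4,suppress=True)
z=np.load("f0.npz")
for n,k in(("top","d2"),("scene","d1")):
    p,f=fit(cloud(n,z[k]),[.598,-.084,.04]);print(n,p,f)
    for q in([.5375,-.1794],[.5234,-.1163],[.5221,.0018],[.4932,-.0628],[.6172,.1272]) if n=="top" else ([.5425,-.1771],[.5296,-.1149],[.5277,.0028],[.4979,-.0621],[.6015,.1289]): print(tray(p,q))
E
```

```text
top [ 0.5941 -0.0847  0.0524] 2.2877813833615828
[-61.4782 -91.6316]
[-72.2535 -27.8796]
[-67.3653  90.1264]
[-99.6096  27.1289]
[ 34.173  210.3726]
scene [ 0.5932 -0.0843  0.0525] 2.5671031149527526
[-55.4758 -90.0084]
[-65.0964 -27.2175]
[-60.8217  90.4202]
[-93.984   27.1721]
[ 19.4892 212.4767]
```

Emit:
arm_command --plan "0 0 0 -7.3; 0 0 0 -7.3; 0 0 0 -7.3; -0.009 -0.03 0 0; -0.017 -0.05 0 0; -0.017 -0.05 0 0; -0.017 -0.05 0 0; -0.017 -0.05 0 0; -0.017 -0.05 0 0; -0.017 -0.05 0 0; -0.017 -0.05 0 0; -0.017 -0.05 0 0; -0.017 -0.05 0 0; -0.017 -0.05 0 0; -0.017 -0.05 0 0; -0.017 -0.05 0 0; -0.008 -0.021 0 0; 0 0 0 0" --hand 1 --grip_force 20

```text
clock: 2.35
tcp_pos: [0.4735, -0.0016, 0.2451]
orientation: [0.076, -3.14, 0.001]
contact_force: [-0.3, 0.9, 0.1]
grip_width: -0.0002
gripper_force: 0.0
```

```bash
cat > look.py <<'E'
import sys
from fit import *
np.set_printoptions(precision=4,suppress=True)
p0=[.594,-.0845,.0525]
def look(tag):
    o=r.get_obs();a,d=eyes.grab_frame("wrist");cv2.imwrite(f"pics/{tag}.png",a[:,:,::-1])
    P=cloud("wrist",d,o);h=cv2.cvtColor(a,cv2.COLOR_RGB2HSV)
    m=((h[...,1]<60)&(h[...,2]>60)&(P[...,2]>.015)&(P[...,2]<.085)&(P[...,0]>.43)&(P[...,0]<.7)&(P[...,1]>-.23)&(P[...,1]<.06)).astype(np.uint8)
    n,l,s,c=cv2.connectedComponentsWithStats(m)
    for i in range(1,n):
        if s[i,4]>150:
            q=P[l==i];zt=np.percentile(q[:,2],90);t=q[q[:,2]>zt-.004]
            b=(t[:,:2].max(0)+t[:,:2].min(0))/2
            print(c[i],"ztop",zt,"xy",b,"tray",tray(p0,b),"size",np.ptp(t[:,:2],axis=0))
    print("tcp tray",tray(p0,o["tcp_pos"]),o["tcp_pos"],o["joints"]);return P
if __name__=="__main__":
    P=look(sys.argv[1])
    if len(sys.argv)>2: print(fit(P,p0))
E
python3 look.py w1 1
```

```text
[223.7374 205.6142] ztop 0.06724326713626194 xy [ 0.4927 -0.0631] tray [-100.0588   26.6941] size [0.039  0.0391]
[181.177  224.8593] ztop 0.04327300046710182 xy [ 0.5234 -0.1166] tray [-72.1569 -28.3608] size [0.0466 0.0474]
[281.2142 227.9635] ztop 0.04335805975394129 xy [0.5221 0.0019] tray [-67.3093  90.0729] size [0.0476 0.047 ]
[129.2201 232.8247] ztop 0.043182463603909864 xy [ 0.5371 -0.1789] tray [-61.7753 -91.2441] size [0.0474 0.047 ]
tcp tray [-115.9688   89.0609] [ 0.4735 -0.0016  0.2451] [-0.4512  0.1403  0.3579  2.0406 -0.0587  0.9707  1.556 ]
(array([ 0.5937, -0.085 ,  0.0544]), np.float64(2.1998509390399694))
```

View pics/w1.png

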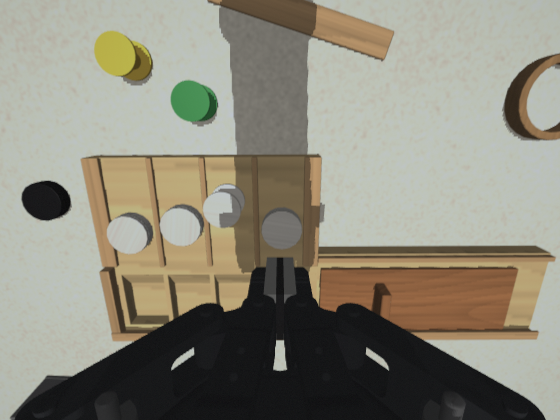

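The wrist view confirms the layout: tins at (129,233), (181,225) and (281,228), spool at (224,205). All positions are within 1 mm of the top view. Descending behind the lane 3 tin.

Emit:
arm_command --plan "0.012 0.001 0.02 0.3; 0 0 0.04 0; 0 0 0.04 0; 0 0 0.04 0; 0 0 0.03 0; 0 0 0.02 0; 0 0 0.01 0; 0 0 0 0"

```text
clock: 3.4
tcp_pos: [0.4609, 0.0013, 0.045]
orientation: [0.076, -3.14, -0.001]
contact_force: [0.5, 1.0, 0.6]
grip_width: -0.0003
gripper_force: 0.0
```

Emit:
arm_command --plan "-0.006 -0.002 0 0.3; -0.006 0 0 0; -0.006 0 0 0; -0.004 0 0 0; -0.006 0 0 0; -0.006 0 0 0; -0.006 0 0 0; -0.006 0 0 0; -0.006 0 0 0; -0.006 0 0 0; -0.006 0 0 0; -0.006 0 0 0; -0.006 0 0 0; -0.006 0 0 0; -0.006 0 0 0; -0.006 0 0 0; -0.006 0 0 0; -0.006 0 0 0; -0.006 0 0 0; -0.006 0 0 0"

```text
clock: 5.9
tcp_pos: [0.5798, 0.0035, 0.0453]
orientation: [0.066, -3.141, -0.0]
contact_force: [0.4, -0.0, 0.9]
grip_width: -0.0003
gripper_force: 0.0
```

```bash
python3 look.py w2
```

```text
[ 80.6485 103.4721] ztop 0.06701814336005983 xy [ 0.4928 -0.0635] tray [-100.0008   26.315 ] size [0.0397 0.0409]
[270.3499 277.7156] ztop 0.06831199955118773 xy [ 0.5712 -0.0014] tray [-18.3898  84.1411] size [0.0053 0.0047]
[288.6068 277.8318] ztop 0.06837387933593911 xy [0.5705 0.0066] tray [-18.6812  92.2398] size [0.0042 0.0046]
[279.549  356.3145] ztop 0.024754398552615183 xy [0.6204 0.0056] tray [31.1223 88.6085] size [0.0678 0.0091]
tcp tray [-9.6057 88.6294] [0.5798 0.0035 0.0453] [-0.3144  0.5977  0.2639  1.9432 -0.2512  0.632   1.7223]
```

View pics/w2.png

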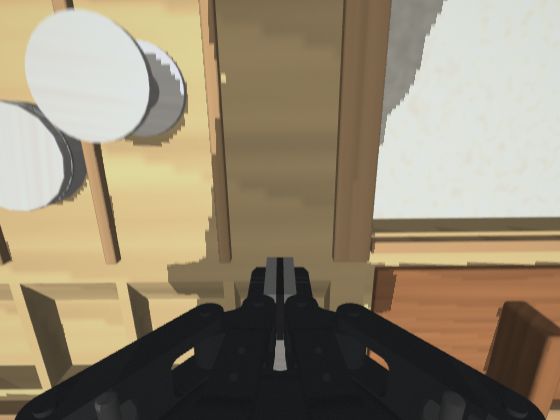

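Lane 3 tin is gone from the deck and its top now reads about 24 mm, so it looks to be in the pocket. The spool hasn't moved. Lane 1 next, passing over at height.

Emit:
arm_command --plan "0 0 0.0 -0.5; 0.005 0 -0.03 0; 0.01 0 -0.04 0; 0.035 -0.035 0 0; 0.035 -0.04 0 0; 0.032 -0.041 0 0; 0 0 0 0; 0 0 0.03 0; 0 0 0.03 0; 0 0 0.01 0; 0 0 0 0"

```text
clock: 7.32
tcp_pos: [0.4684, -0.1179, 0.0451]
orientation: [0.08, -3.14, -0.0]
contact_force: [0.2, 0.5, 0.2]
grip_width: 0.0001
gripper_force: 0.0
```

```bash
cat > topck.py <<'E'
import sys
from fit import *
np.set_printoptions(precision=4,suppress=True)
p0=[.594,-.0845,.0525]
b,d=eyes.grab_frame("top");cv2.imwrite(f"pics/{sys.argv[1]}.png",b[:,:,::-1])
P=cloud("top",d);h=cv2.cvtColor(b,cv2.COLOR_RGB2HSV)
m=((h[...,1]<45)&(P[...,2]>.012)&(P[...,2]<.08)&(P[...,0]>.45)&(P[...,0]<.69)&(P[...,1]>-.22)&(P[...,1]<.05)).astype(np.uint8)
n,l,s,c=cv2.connectedComponentsWithStats(m)
for i in range(1,n):
    if s[i,4]>40:
        q=P[l==i];A=np.c_[q[:,:2]-q[:,:2].mean(0),np.ones(len(q))];g=np.linalg.lstsq(A,q[:,2],rcond=None)[0]
        print(c[i],s[i,4],"z",np.median(q[:,2]),"slope",g[:2],"tray",tray(p0,np.median(q,0)))
o=r.get_obs();print("tcp tray",tray(p0,o["tcp_pos"]),o["tcp_pos"],o["orientation"],o["clock"])
E
python3 topck.py t1
```

```text
[211.749  128.8831] 522 z 0.022708813326648536 slope [-0.0051  0.0119] tray [48.4524 88.715 ]
[317.1183 172.4086] 93 z 0.04243708147704128 slope [-0.2004  0.1532] tray [-45.302  -98.7517]
[242.6885 202.5246] 122 z 0.06694970688172819 slope [-0.1126 -0.0447] tray [-93.9521  37.1526]
tcp tray [-126.7684  -26.9933] [ 0.4688 -0.1181  0.0457] [-0.0802  3.1403  0.0001] 7.375
```

Lane 3 tin lies flat in its pocket, with its top at 22.7 mm and centre at (48,89). The other blobs are partly hidden by the arm. Pushing the lane 1 tin.

Emit:
arm_command --plan "-0.006 -0.001 0 0; -0.006 0 0 0; -0.004 0 0 0; -0.006 0 0 0; -0.006 0 0 0; -0.006 0 0 0; -0.006 0 0 0; -0.006 0 0 0; -0.006 0 0 0; -0.006 0 0 0; -0.006 0 0 0; -0.006 0 0 0; -0.006 0 0 0; -0.006 0 0 0; -0.006 0 0 0; -0.006 0 0 0; -0.006 0 0 0; -0.006 0 0 0; -0.006 0 0 0; -0.006 0 0 0"

```text
clock: 9.88
tcp_pos: [0.5867, -0.1133, 0.0453]
orientation: [0.08, -3.141, -0.0]
contact_force: [0.8, 0.2, -0.4]
grip_width: -0.0003
gripper_force: 0.0
```

```bash
python3 look.py w3
```

```text
[437.1473  73.3067] ztop 0.067245923847109 xy [ 0.4928 -0.0635] tray [-99.9749  26.2901] size [0.0399 0.0409]
[139.4987 172.3752] ztop 0.04315000534164137 xy [ 0.5373 -0.1798] tray [-61.6196 -92.1458] size [0.0475 0.0479]
[270.3946 277.6614] ztop 0.06837508639131562 xy [ 0.578  -0.1183] tray [-17.7655 -32.915 ] size [0.0044 0.0047]
[288.6488 277.6309] ztop 0.06823910196547395 xy [ 0.5776 -0.1102] tray [-17.7473 -24.8528] size [0.0047 0.0046]
[473.8754 338.7129] ztop 0.02307704930033805 xy [0.6358 0.0064] tray [46.48   88.5903] size [0.0444 0.0476]
[279.5327 356.3095] ztop 0.023432742736195986 xy [ 0.6277 -0.1108] tray [ 32.2925 -28.0663] size [0.0678 0.0097]
tcp tray [ -8.8348 -28.3666] [ 0.5867 -0.1133  0.0453] [-0.124   0.6211  0.281   1.9009 -0.2679  0.6559  1.9423]
```

Emit:
arm_command --plan "0.005 0 -0.03 0; 0.01 0 -0.02 0; 0.033 -0.018 0 0; 0.033 -0.022 0 0; 0.032 -0.023 0 0; 0 0 0 0; 0 0 0.02 0; 0 0 0.02 0; 0 0 0.01 0; 0 0 0 0"

```text
clock: 11.18
tcp_pos: [0.4767, -0.1816, 0.0448]
orientation: [0.08, -3.14, -0.001]
contact_force: [0.5, -0.5, 0.5]
grip_width: 0.0002
gripper_force: 0.0
```

```bash
python3 topck.py t2
```

```text
[274.9609 125.4707] 512 z 0.022796156313133198 slope [0.0094 0.0011] tray [ 49.9647 -28.7653]
[211.7529 128.8878] 526 z 0.02278830078136812 slope [0.006  0.0144] tray [48.3785 88.5094]
[307.4    178.0588] 170 z 0.04259118244533577 slope [0.0017 0.0119] tray [-54.9711 -79.8681]
[249.4196 205.1538] 429 z 0.06672818591700835 slope [0.0984 0.1139] tray [-99.5967  26.8814]
tcp tray [-122.0073  -91.0522] [ 0.4769 -0.1818  0.0453] [ 0.0801 -3.1404 -0.0001] 11.225
```

Emit:
arm_command --plan "-0.005 0 0 0; -0.006 0 0 0; -0.006 0 0 0; -0.004 0 0 0; -0.006 0 0 0; -0.006 0 0 0; -0.006 0 0 0; -0.006 0 0 0; -0.006 0 0 0; -0.006 0 0 0; -0.006 0 0 0; -0.006 0 0 0; -0.006 0 0 0; -0.006 0 0 0; -0.006 0 0 0; -0.006 0 0 0; -0.006 0 0 0; -0.006 0 0 0; -0.006 0 0 0; -0.005 0 0 0"

```text
clock: 13.72
tcp_pos: [0.5929, -0.1761, 0.0453]
orientation: [-0.08, 3.14, 0.0]
contact_force: [-0.0, -0.8, 0.3]
grip_width: -0.0001
gripper_force: 0.0
```

Emit:
arm_command --plan "0.005 0 -0.03 0; 0.01 0 -0.04 0; 0 0.03 -0.03 0; -0.01 0.045 0 0; -0.01 0.045 0 0; -0.01 0.045 0 0; -0.01 0.045 0 0; -0.01 0.045 0 0; -0.007 0.045 0 0; 0 0.046 0 0; 0 0 0 0; 0 0 0 0"

```text
clock: 15.22
tcp_pos: [0.6169, 0.171, 0.1452]
orientation: [0.08, -3.14, 0.001]
contact_force: [-0.2, -0.4, 0.2]
grip_width: 0.0001
gripper_force: 0.0
```

```bash
python3 topck.py t3; python3 - <<'E'
from look import *
P=look("w4")
q=P[(P[...,2]>.052)&(P[...,2]<.068)&(P[...,0]>.56)&(P[...,0]<.66)&(P[...,1]>.05)&(P[...,1]<.24)]
t=np.array([tray(p0,v) for v in q]);print(len(t),t.min(0),t.max(0),np.median(q[:,2]))
E
```

```text
[308.6321 123.9648] 511 z 0.02257431580630387 slope [-0.0103  0.016 ] tray [ 49.1347 -92.2806]
[274.9357 125.5185] 513 z 0.022733905709087177 slope [ 0.0168 -0.0005] tray [ 49.0626 -28.6631]
[211.7793 128.9578] 521 z 0.022725488834430818 slope [0.011  0.0093] tray [48.4543 88.6621]
[249.4252 205.1238] 428 z 0.06675315339219906 slope [0.0758 0.1175] tray [-99.6022  26.5073]
tcp tray [ 36.3746 253.0099] [0.617  0.1701 0.1453] [ 0.0772 -3.1406  0.0015] 15.275
[ 96.156  223.0731] ztop 0.023234432959576445 xy [0.6381 0.0074] tray [48.8622 89.5036] size [0.0477 0.0478]
tcp tray [ 36.3746 253.0099] [0.617  0.1701 0.1453] [-0.5907  0.5388  0.3089  1.7476 -0.2015  0.8867  1.425 ]
1267 [  6.9902 208.2892] [ 62.2728 220.4448] 0.06214154080816234
```

View pics/w4.png

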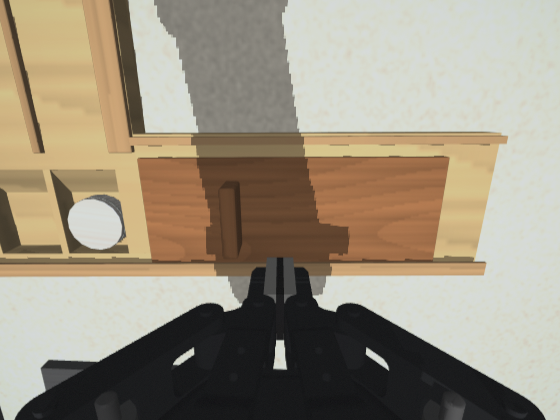

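View pics/t3.png

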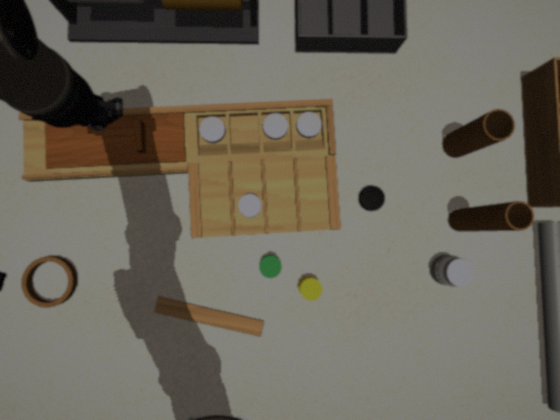

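All three tins are flat in their pockets (top image about (212,129), (275,125), (309,124)). The spool hasn't moved, at (249,205). The rib is at tray y 208–220, top 62 mm. Lowering beyond the rib.

Emit:
arm_command --plan "0 0.002 0.03 0; 0 0 0.03 0; 0 0 0.02 0; 0 0 0.009 0; 0 0 0 0; 0 -0.006 0 0; 0 -0.006 0 0; 0 -0.006 0 0; 0 -0.006 0 0; 0 -0.008 0 0; 0 -0.01 0 0; 0 -0.012 0 0; 0 -0.012 0 0; 0 -0.012 0 0; 0 -0.012 0 0; 0 -0.012 0 0; 0 -0.012 0 0; 0 -0.012 0 0; 0 0 0 0"

```text
clock: 17.7
tcp_pos: [0.6226, 0.0455, 0.0561]
orientation: [0.076, -3.139, 0.002]
contact_force: [0.4, -0.7, -0.1]
grip_width: 0.0001
gripper_force: 0.0
```

```bash
python3 - <<'E'
from look import *
P=look("w5")
q=P[(P[...,2]>.052)&(P[...,2]<.068)&(P[...,0]>.56)&(P[...,0]<.66)&(P[...,1]>-.15)&(P[...,1]<.24)]
t=np.array([tray(p0,v) for v in q]);print(len(t),t.min(0),t.max(0),np.median(q[:,2]))
E
```

```text
[55.7225 13.167 ] ztop 0.029430800773970825 xy [ 0.506  -0.0628] tray [-86.7463  26.2997] size [0.0141 0.037 ]
[ 28.2063 274.536 ] ztop 0.023086928500582152 xy [ 0.645  -0.1058] tray [ 49.8032 -23.9601] size [0.0486 0.043 ]
[270.3562 278.1484] ztop 0.0793022794826726 xy [0.6137 0.0405] tray [ 26.2114 123.8247] size [0.0042 0.0047]
[288.6078 278.2408] ztop 0.0790727902578702 xy [0.6136 0.0486] tray [ 26.5266 131.8833] size [0.0049 0.0045]
tcp tray [ 35.3998 128.3282] [0.6226 0.0455 0.0561] [-0.3658  0.6353  0.2631  1.8291 -0.2375  0.7093  1.6487]
3091 [  6.7528 100.8376] [ 45.6749 141.4584] 0.06206131852777444
```

View pics/w5.png

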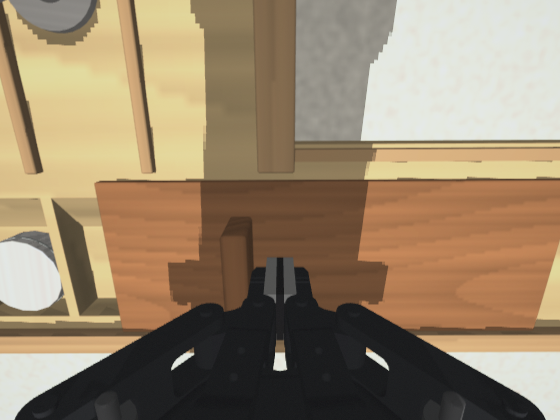

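The cover is moving with the finger: rib at (237,260), just ahead of it. Continuing.

Emit:
arm_command --plan "0 -0.006 0 0; 0 -0.012 0 0; 0 -0.012 0 0; 0 -0.012 0 0; 0 -0.012 0 0; 0 -0.012 0 0; 0 -0.012 0 0; 0 -0.012 0 0; 0 -0.012 0 0; 0 -0.012 0 0; 0 -0.012 0 0; 0 -0.01 0 0; 0 -0.004 0 0; 0 -0.004 0 0; 0 -0.003 0 0; 0 -0.002 0 0; 0 0 0 0"

```text
clock: 19.88
tcp_pos: [0.631, -0.1013, 0.0564]
orientation: [-0.079, 3.14, -0.001]
contact_force: [-0.2, 1.0, 0.4]
grip_width: 0.0004
gripper_force: 0.2
```

```bash
python3 - <<'E'
from look import *
P=look("w6")
q=P[(P[...,2]>.054)&(P[...,2]<.068)&(P[...,0]>.56)&(P[...,0]<.66)&(P[...,1]>-.25)&(P[...,1]<.24)]
t=np.array([tray(p0,v) for v in q]);print(len(t),t.min(0),t.max(0),np.median(q[:,2]))
print(r.get_obs()["contact_force"])
E
```

```text
[378.5402  11.8831] ztop 0.029427913977977976 xy [ 0.507  -0.0633] tray [-85.8151  25.6955] size [0.0125 0.036 ]
[270.3462 278.0888] ztop 0.07945048095900949 xy [ 0.6222 -0.1063] tray [ 27.0462 -23.2888] size [0.0047 0.0047]
[288.623  278.1885] ztop 0.07942652461070428 xy [ 0.6219 -0.0983] tray [ 27.1653 -15.2405] size [0.0043 0.0046]
tcp tray [ 36.0348 -18.7542] [ 0.631  -0.1013  0.0564] [-0.1235  0.6518  0.2566  1.7928 -0.2336  0.7259  1.8795]
2871 [  6.8653 -45.1801] [46.1925 -5.7064] 0.06210531912128317
[ 0.807   0.5874 -0.3277]
```

Rib leading edge is at −45 and needs to be at −55. Ending in small steps and watching the force.

Emit:
arm_command --plan "0 -0.003 0 0; 0 -0.003 0 0; 0 -0.002 0 0; 0 -0.001 0 0; 0 -0.001 0 0; 0 0 0 0"

```text
clock: 20.68
tcp_pos: [0.6314, -0.1112, 0.0563]
orientation: [-0.079, 3.14, -0.0]
contact_force: [0.7, 0.7, 0.0]
grip_width: 0.0002
gripper_force: 0.5
```

Emit:
arm_command --plan "0 -0.001 0 0; 0 -0.001 0 0; 0 0 0 0"

```text
clock: 21.05
tcp_pos: [0.6314, -0.1122, 0.0563]
orientation: [0.081, -3.14, -0.001]
contact_force: [0.2, 4.4, 2.2]
grip_width: 0.0001
gripper_force: 2.1
```

Emit:
arm_command --plan "0 -0.001 0 0; 0 -0.001 0 0; 0 0 0 0"

```text
clock: 21.42
tcp_pos: [0.6314, -0.1123, 0.0563]
orientation: [0.082, -3.14, -0.005]
contact_force: [-1.4, 7.7, 4.1]
grip_width: -0.0001
gripper_force: 4.2
```

Pushing harder no longer moves it, so the cover is against the frame. Backing off and going up.

Emit:
arm_command --plan "0 0.005 0 0; 0 0.006 0 0; 0 0.006 0 0; 0 0 -0.03 0; 0 0 -0.05 0; 0 0 -0.05 0; 0.01 0.06 -0.02 0; 0.01 0.06 0 0; 0 0.06 0 0; 0 0.06 0 0; 0 0.04 0 0; 0 0 0 0"

```text
clock: 22.92
tcp_pos: [0.5956, 0.1842, 0.2054]
orientation: [0.091, -3.14, -0.003]
contact_force: [0.1, -0.8, -0.6]
grip_width: -0.0005
gripper_force: 0.0
```

```bash
python3 - <<'E'
from look import *
b,d=eyes.grab_frame("top");cv2.imwrite("pics/t4.png",cv2.resize(b[60:260,150:360,::-1],None,fx=2.8,fy=2.8))
P=cloud("top",d)
q=P[(P[...,2]>.054)&(P[...,2]<.068)&(P[...,0]>.56)&(P[...,0]<.66)&(P[...,1]>-.25)&(P[...,1]<.0)]
t=np.array([tray(p0,v) for v in q]);print(len(t),t.min(0),t.max(0))
o=r.get_obs();print(o["clock"],o["contact_force"],o["tcp_pos"])
E
```

```text
221 [  7.5289 -55.1913] [ 63.5168 -43.1048]
22.975 [-0.1617 -0.9414 -0.4793] [0.5961 0.1809 0.2055]
```

View pics/t4.png

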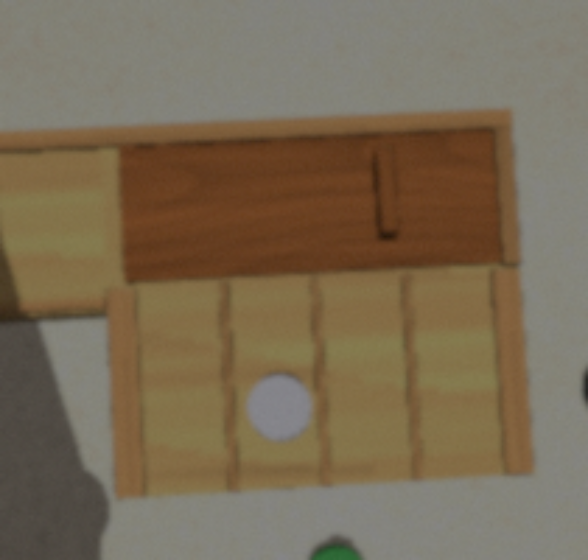

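The cover is flush with the end frame, at right around (500,190). The rib centre is at tray y −49.1, which is the closed position. The spool still stands at (280,405).

```bash
python3 -c "
from bench import ticket
print(ticket.hand_in())"
```

```text
the job is handed in; nothing more can be done
None
```

The job is done and handed in at about 23 s: all three tins lie flat in their pockets, the cover is closed against the end frame, and the spool is still standing in its lane.

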